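# Count one box of caps on the bench counter

## Task

A box of bottle caps has just been packed: register it on the bench counter that has a bottle cap on its base plate. Swing its lever all the way to the stop, hold it there for a moment, then let it spring fully back; leave the lever of the other counter, the one with the cup-shaped collar, alone.

Things in the scene. Friction and masses are not known exactly. Their poses are not given: they have to be found in the camera images.
- cap_counter: Counter to use, fixed: steel plate 110 (x) x 190 (y) x 6 mm; on its +y half a grey housing 70 x 70 mm, top 52 mm above the bench; on its -y half a bottle cap (disc 80 wide, 23 high). Origin: centre of the plate's underside; z up, front -x. The lever's vertical pin is at x +12, y +45 mm, 74 mm high; two thin stop pins, 72 mm high, stand within 30 mm of it. The two counters may swap places.
- cap_lever_knob (a point): Middle of the black upright cylindrical knob at the end of the cap counter's lever: 16 mm in diameter, free from 68 to 115 mm above the bench; this point is 92 mm above the bench, 85 mm from the pin, and moves with the lever. The flat dark arm under the knob (14 mm wide, 22 at the knob) has its top at 68 mm.
- cap_lever (a joint): Lever angle about the vertical pin, rad: 0 at rest, 1.10 at the stop, counterclockwise from above. In the counter's frame the arm points 105 degrees from +x towards +y at rest (to the +y side) and 168 degrees at the stop (nearly to the front, -x). A spring resists with 1.4 N at the knob at rest, 3.4 N at the stop; let go, the lever returns to 0 within 1 s.
- collar_lever (a joint): Angle of the like lever on the other, otherwise identical counter, which carries a collar (open grey cup-shaped sleeve 73 mm wide, 58 mm high) in place of the cap; 0 at rest. To be left at rest.

How it is judged:
By the outcome, as a careful person would: the job done as asked, in the order asked, and still so for the second after the job is handed in, with the robot touching nothing.
It also fails if it takes over 35 s, if anything falls off the work surface, if the arm or the gripper's body presses on something with over 40 N, if the wrist force passes 120 N, or if a joint passes its speed limit or range.

## Robot

A 6-joint arm with a two-finger parallel gripper is mounted at the origin on a cart in front of the work surface, level with it; the furniture and walls round the work are solid. World frame = base frame: x ahead of the robot, y to its left, z up, the work surface at z = 0. Lengths are in m, angles in rad, forces in N, time in s.
With the tool pointing down it reaches from about 0.275 to 0.75 m from the base axis. Payload 10.2 kg.
Tool frame: the origin (TCP) lies between the finger pads; the fingertips stand 25 mm ahead of it and the grasp point (between the pads) lies 6 mm ahead of it (robot.tip_extent is the distance from the TCP to the fingertips, in m); x points along the fingers, y is the direction in which the jaws open and shut, and the axes are right-handed (so a half turn about x gives the same grasp; the last joint's range is limited). The gripper opens to 85 mm and grips with 20 to 120 N. Pads are 22 mm wide; open, the fingers measure 114 mm over their backs; the gripper's body (76 mm by 85 mm) begins 54 mm behind the grasp point. The pads swing forward as they close: fully open they stand 13 mm farther back than shut.
Start: joints at [-1.411, 0.313, 1.498, -0, 1.331, -0.223], TCP at [0.196, -0.487, 0.256] pointing down, gripper open.
Joint ranges: [-2.94, 2.94], [-0.97, 2.17], [0.19, 2.56], [-1.23, 4.37], [0.02, 3.11], [-2.88, 2.88]. Speed limits (rad/s): [2.39, 2.39, 3.01, 3.14, 3.14, 3.14].

## Interface

Orientations are given as [roll, pitch, yaw] about the fixed x, y, z axes, in that order (R = Rz(yaw) Ry(pitch) Rx(roll)).
In Python, from rig import robot, grip, optics, ticket gives the robot as it stands. Calls block until the motion is done:
- robot.movep(position, orientation): joint-space move of the TCP to a pose.
- robot.move_straight(position, ori=None, vel=0.15, f_stop=None): straight line of the TCP; ori=None keeps the orientation; vel is the mean speed in m/s. With f_stop (N) it stops when the force on the tool has changed by that much, and returns True; else False.
- robot.move_j(angles): joint-space move.
- grip(opening, effort=None): finger opening in m; effort is the grip in N (None keeps the last); returns when the fingers have stopped.
- robot.wait(seconds).
- robot.solve_ik(position, orientation): joint angles nearest the present ones, or None.
- robot.read_state(): the state.
- optics.capture(name): name is "scene" or "top" or "wrist"; returns the picture (480x640x3 uint8, red, green, blue); there is no depth.
- optics.camera_info(name): a dict with "fovy" (degrees; the focal length in pixels is half the picture's height over the tangent of half this angle, whatever the lens; pixels are square), "cx", "cy" (the principal point, pixels), "k1" (the pictures are not rectified: a ray, as slopes to the right and down, at radius r is drawn at 1 + k1 r^2 times it, then the intrinsics apply), "view" (4x4, takes a point from world to camera coordinates); the wrist camera has in their place "tool_from_camera" (4x4, takes a point from camera to tool coordinates, whose origin is the TCP and whose axes are the tool frame's). Camera axes: x right, y up, looking along -z (the intrinsics and any distortion apply to the point x, -y, -z); pixel columns grow to the right and rows downward; lengths in m; the calibration is good to about 2 mm. A picture is of the moment at which its call begins: read the wrist's pose just before it. camera_info takes no time and is no camera call.
A pose or a line that the arm cannot do raises robot.MotionError and nothing moves.
- ticket.hand_in(): hands the job in, once; it reports no verdict.
Trained networks look in the newest picture that a camera, given by its name, has taken for a name from the list of things; names that differ only in an ending like _2 or _b are one class to them, and where a whole thing is asked for, a point or a joint stands for the part that bears it (a point fixed in the world has none). Each returns a list of dicts, best first, with "p" (0 to 1); they miss things now and then, are a little off and sometimes report something else, mostly with a low value. They report only what shows in the picture. A call takes as long as a camera call.
- optics.find_in(name, camera): "pixel" ([column, row] in pixels, amid what is visible of it).
- optics.silhouettes(name, camera): "mask" (480x640 bool, what is visible of it) and "pixel" ([column, row] in pixels, amid what is visible of it).
- optics.landmark_of(name, camera): "pixel" ([column, row] in pixels: a listed point, or the origin of a listed thing).
The state is a dict: "t": time; "joint_pos": joint angles; "joint_velocities": joint speeds; "tau": joint torques, N m; "position": TCP position; "tcp_rot": TCP orientation; "ft_force": force on the tool from outside, world axes, zero at the start; "wrist_torque": the same for the moment, N m; "grip_width": finger opening in m.
Only numpy, scipy, OpenCV 4.12 (cv2) and the standard library are available. Lean on these libraries where they do the work, as an engineer would, in place of code of your own. Each camera call takes 0.05 s, during which the arm holds its last target.

## Working session

There is one attempt and no reset: what is moved stays moved. The work goes in short steps, each a Python script; the robot and the scene stay as the last script left them, time stands still between calls to the robot, and variables do not carry over. Pictures are saved under pics/ and viewed, and the job is handed in when it is done.

```bash
ls; mkdir -p pics; python3 - <<'E'
from rig import robot, grip, optics, ticket
import cv2
for c in ("scene","top","wrist"):
    im=optics.capture(c); cv2.imwrite(f"pics/{c}0.png",im[:,:,::-1])
    for n in ("cap_counter","cap_lever_knob"):
        print(c,n,[(d["pixel"],round(d["p"],2)) for d in optics.landmark_of(n,c)])
    print(c,"find",[(d["pixel"],round(d["p"],2)) for d in optics.find_in("cap_lever","%s"%c)],[(d["pixel"],round(d["p"],2)) for d in optics.find_in("collar_lever",c)])
    print(optics.camera_info(c))
print(robot.read_state())
E
```

```text
pics
scene cap_counter [([239.2, 286.7], 0.75)]
scene cap_lever_knob [([177.2, 262.9], 0.94)]
scene find [([178.8, 266.9], 0.77)] [([362.1, 223.2], 0.76)]
{'fovy': 46.54428508018185, 'cx': 317.1258965490805, 'cy': 242.70306891246537, 'k1': -0.06090695613982423, 'view': array([[-0.60054762, -0.79938161,  0.01820961,  0.32521344],
       [ 0.39912261, -0.27995778,  0.87311212, -0.27459579],
       [-0.69285185,  0.53161328,  0.48717926, -0.87544444],
       [ 0.        ,  0.        ,  0.        ,  1.        ]])}
top cap_counter [([236.6, 212.7], 0.94), ([161.6, 190.1], 0.51)]
top cap_lever_knob [([159.4, 190.7], 0.66)]
top find [([178.1, 192.3], 0.58)] [([401.7, 218.9], 0.76)]
{'fovy': 44.952138238033086, 'cx': 317.7827460308628, 'cy': 236.01969390163438, 'k1': 0.0012849160871181602, 'view': array([[-0.02378306, -0.99970698,  0.00450809,  0.0192687 ],
       [ 0.98362436, -0.02259413,  0.17880891, -0.51660946],
       [-0.17865466,  0.00868689,  0.98387349, -1.07100273],
       [ 0.        ,  0.        ,  0.        ,  1.        ]])}
wrist cap_counter []
wrist cap_lever_knob []
wrist fi
[... 439 characters left out ...]
0000000e+00,
         1.00000000e+00]])}
{'t': 0.75, 'joint_pos': array([-1.41139851e+00,  3.12891144e-01,  1.49773673e+00, -1.57193013e-05,
        1.33098908e+00, -2.23389986e-01]), 'joint_velocities': array([-0.00217758, -0.00063042, -0.00174791, -0.00090122,  0.00143167,
       -0.00012976]), 'tau': array([-7.13788290e-05, -4.12130713e+01, -2.59881341e+01, -2.04038811e-04,
        5.31418009e-04, -2.24016270e-05]), 'position': array([ 0.19608099, -0.48700226,  0.25628487]), 'tcp_rot': array([-1.23320864,  1.57076763,  2.29117555]), 'ft_force': array([-0.21354855, -0.43849692, -0.63440967]), 'wrist_torque': array([-0.03270652,  0.00881903, -0.07845093]), 'grip_width': 0.08525712097046194}
```

View pics/scene0.png

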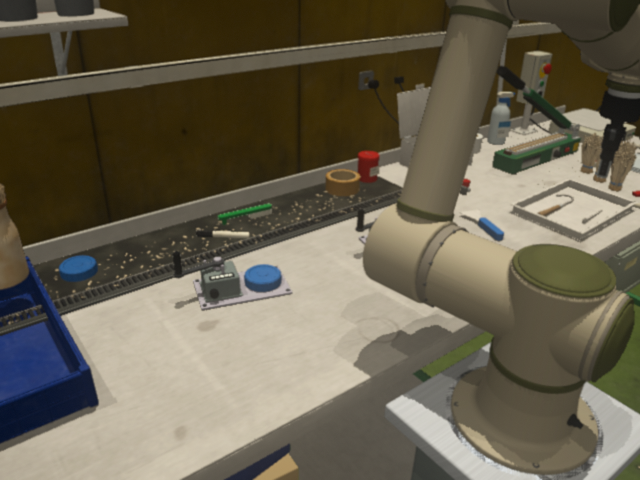

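View pics/top0.png

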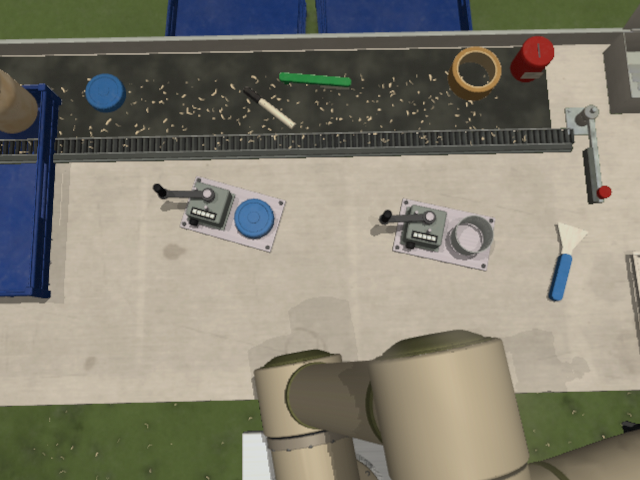

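The top view shows the cap counter on the left, with its plate at about (233,214), the cap at (254,218), the pin at (208,194) and the knob at (160,190). The collar counter is on the right, with its knob at (386,216). Next I compute positions at the known heights.

```bash
cat > h.py <<'E'
import numpy as np, cv2
from rig import robot, grip, optics, ticket
def ray(cam,px,st=None):
    i=optics.camera_info(cam); f=240/np.tan(np.radians(i["fovy"]/2))
    K=np.array([[f,0,i["cx"]],[0,f,i["cy"]],[0,0,1.]])
    u=cv2.undistortPoints(np.array([[px]],float),K,np.array([i["k1"],0,0,0,0.]))[0,0]
    d=np.array([u[0],-u[1],-1.])
    V=i["view"]; return -V[:3,:3].T@V[:3,3], V[:3,:3].T@d
def atz(cam,px,z):
    o,d=ray(cam,px); return o+d*(z-o[2])/d[2]
E
python3 - <<'E'
from h import *
for n,c,p,z in [("plate","top",(236.6,212.7),0),("platesc","scene",(239.2,286.7),0),("knob","top",(159.4,190.7),.092),("knobsc","scene",(177.2,262.9),.092),("pin","top",(208,194),.074),("cap","top",(254,217),.029),("collarknob","top",(385,216),.115),
 ("c1","top",(198,180),.006),("c2","top",(285,203),.006),("c3","top",(271,250),.006),("c4","top",(181,239),.006)]:
    print(n,atz(c,p,z).round(4))
im=optics.capture("top")
cv2.imwrite("pics/z.png",cv2.resize(im[160:270,140:300,::-1],None,fx=5,fy=5,interpolation=cv2.INTER_CUBIC))
E
```

```text
plate [0.577  0.1697 0.    ]
platesc [0.5793 0.1784 0.    ]
knob [0.6016 0.3018 0.092 ]
knobsc [0.5989 0.3009 0.092 ]
pin [0.5979 0.2142 0.074 ]
cap [0.561  0.1316 0.029 ]
collarknob [ 0.5387 -0.1153  0.115 ]
c1 [0.6455 0.2473 0.006 ]
c2 [0.5935 0.0713 0.006 ]
c3 [0.4982 0.1005 0.006 ]
c4 [0.5245 0.2795 0.006 ]
```

View pics/z.png

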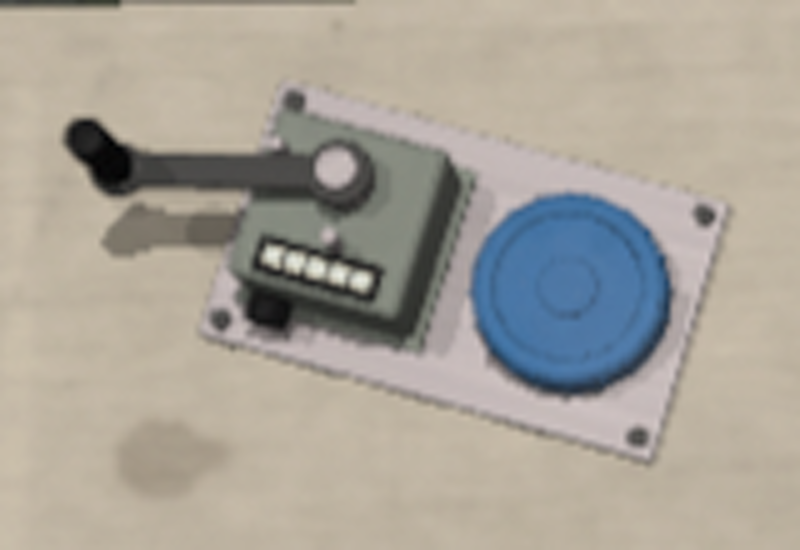

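```bash
python3 - <<'E'
from h import *
q=lambda u,v:(140+(u+.5)/5-.5,160+(v+.5)/5-.5)
C=[atz("top",q(*p),.006) for p in [(285,80),(732,205),(655,465),(200,335)]]
for a,b in zip(C,C[1:]+C[:1]): print(np.linalg.norm(a-b).round(4))
c=sum(C)/4; y=(C[0]+C[3]-C[1]-C[2])[:2]; yaw=np.arctan2(y[1],y[0])-np.pi/2
print("c",c.round(4),"yaw",yaw,np.degrees(yaw))
R=np.array([[np.cos(yaw),-np.sin(yaw)],[np.sin(yaw),np.cos(yaw)]])
pin=c[:2]+R@[.012,.045]; print("pin",pin, "obs",atz("top",q(338,167),.074))
for a in (105,168):
    t=np.radians(a)+yaw; print(a,pin+.085*np.array([np.cos(t),np.sin(t)]),np.degrees(t))
print("knobtop",atz("top",q(87,134),.115),"base",atz("top",q(113,172),.068))
E
```

```text
0.1896
0.1102
0.1902
0.1099
c [0.574  0.1759 0.006 ] yaw -0.3026610989907079 -17.341203594958785
pin [0.59885862 0.21529213] obs [0.59990654 0.21574445 0.074     ]
105 [0.6023309  0.30022118] 87.65879640504123
168 [0.52476266 0.25694293] 150.65879640504122
knobtop [0.60363665 0.30013952 0.115     ] base [0.60145759 0.30274471 0.068     ]
```

```bash
cat >> h.py <<'E'
from scipy.spatial.transform import Rotation as Ro
PIN=np.array([.5993,.2155]); YAW=-.3027; SGN=1
def pose(th,z,off=0,sgn=SGN):
    """th: lever angle rad; TCP over knob, displaced off (m) along the +tangent"""
    a=np.radians(105)+YAW+th
    r=np.array([np.cos(a),np.sin(a)]); t=np.array([-r[1],r[0]])
    p=PIN+.085*r+off*t
    x=np.array([0,0,-1.]); y=np.array([*(sgn*t),0]); M=np.c_[x,y,np.cross(x,y)]
    return [*p,z], Ro.from_matrix(M).as_euler("xyz")
E
python3 - <<'E'
from h import *
print(robot.tip_extent, robot.read_state()["t"])
for s in (1,-1):
  for th in (0,.6,1.15):
    q=robot.solve_ik(*pose(th,.104,0,s)); print(s,th,None if q is None else q.round(2))
E
```

```text
0.025 0.8
1 0 [ 0.29  0.78  1.17 -0.    1.2  -2.81]
1 0.6 [ 0.29  0.67  1.35 -0.    1.11  2.87]
1 1.15 [ 0.25  0.59  1.5  -0.    1.05  2.28]
-1 0 [ 0.29  0.78  1.17 -0.    1.2   0.33]
-1 0.6 [ 0.29  0.67  1.35 -0.    1.11 -0.27]
-1 1.15 [ 0.25  0.59  1.5  -0.    1.05 -0.86]<sys>:0: UserWarning: Gimbal lock detected. Setting third angle to zero since it is not possible to uniquely determine all angles.
```

```bash
sed -i 's/SGN=1$/SGN=-1/; s/; SGN=1/; SGN=-1/' h.py; grep SGN h.py|head -1; python3 -W ignore - <<'E'
from h import *
robot.movep(*pose(0,.20)); grip(.045)
s=robot.read_state(); print(s["t"],s["position"],s["grip_width"],s["ft_force"])
im=optics.capture("wrist"); 
print([(d["pixel"],d["p"]) for d in optics.landmark_of("cap_lever_knob","wrist")])
# predicted knob pixel
i=optics.camera_info("wrist"); T=np.eye(4); T[:3,:3]=Ro.from_euler("xyz",s["tcp_rot"]).as_matrix(); T[:3,3]=s["position"]
f=240/np.tan(np.radians(i["fovy"]/2))
for z in (.068,.092,.115):
    p=np.linalg.inv(T@i["tool_from_camera"])@[*pose(0,z)[0],1]
    a=np.array([p[0],-p[1]])/-p[2]; a*=1+i["k1"]*(a@a); px=(a*f+[i["cx"],i["cy"]]); print(z,px)
    im=cv2.drawMarker(im.copy(),tuple(int(v) for v in px),(255,0,0),0,12)
cv2.imwrite("pics/w1.png",im[:,:,::-1])
cv2.imwrite("pics/t1.png",optics.capture("top")[:,:,::-1])
E
```

```text
PIN=np.array([.5993,.2155]); YAW=-.3027; SGN=-1
4.3833 [0.6027931  0.30041998 0.20000455] 0.04512271138395762 [ 1.09505352 -0.43889955 -0.15757111]
[([324.0, 247.0], 0.67)]
0.068 [326.22829248 238.02115007]
0.092 [326.46799105 248.84770256]
0.115 [326.74467172 261.35018835]
```

View pics/w1.png

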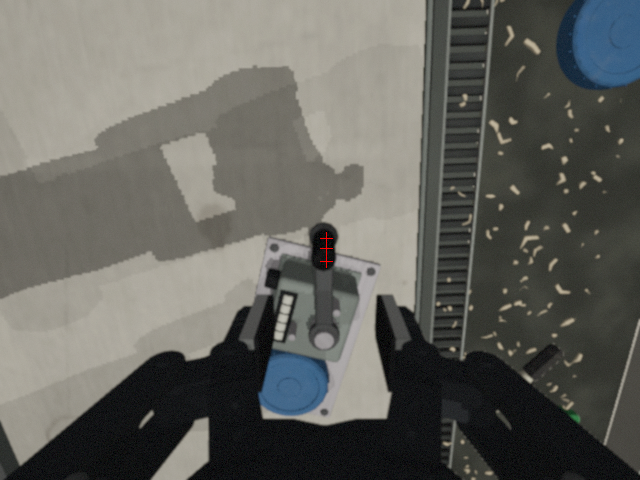

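The wrist view shows the knob at (323,247), and my prediction is (326,249), so they agree to about 1 mm. The fingers straddle it with clearance. I'll descend and push.

```bash
python3 -W ignore - <<'E'
from h import *
def st(l):
    s=robot.read_state(); print(l,round(s["t"],2),s["position"].round(4),s["ft_force"].round(1),round(s["grip_width"],4))
grip(.045,60)
hit=robot.move_straight(pose(0,.102)[0],vel=.08,f_stop=6); st(("down",hit))
if not hit:
    for th in (0,.2,.4,.6,.8,.95,1.04):
        p,o=pose(th,.102,.0145)
        try: h=robot.move_straight(p,o,vel=.06,f_stop=15)
        except robot.MotionError as e: print("ERR",e); break
        st((th,h))
        if h: break
    else:
        p,o=pose(1.22,.102,.0145)
        h=robot.move_straight(p,o,vel=.02,f_stop=9); st(("end",h))
cv2.imwrite("pics/w2.png",optics.capture("wrist")[:,:,::-1])
cv2.imwrite("pics/t2.png",cv2.resize(optics.capture("top")[140:290,120:320,::-1],None,fx=4,fy=4,interpolation=cv2.INTER_CUBIC))
cv2.imwrite("pics/s2.png",cv2.resize(optics.capture("scene")[200:350,120:320,::-1],None,fx=4,fy=4,interpolation=cv2.INTER_CUBIC))
st("hold")
E
```

```text
('down', False) 6.12 [0.603  0.3005 0.1026] [0.2 0.1 0.7] 0.0451
(0, False) 6.52 [0.5884 0.3011 0.1024] [-0.5 -0.  -0.1] 0.0449
(0.2, False) 6.95 [0.5721 0.2972 0.1022] [ 1.2  0.2 -0.2] 0.0452
(0.4, False) 7.38 [0.5564 0.2901 0.1022] [1.8 0.5 0.8] 0.0447
(0.6, False) 7.82 [0.5424 0.2802 0.1021] [2.3 1.5 0.3] 0.0449
(0.8, False) 8.25 [0.5306 0.2676 0.1021] [0.9 2.1 2.1] 0.0446
(0.95, False) 8.62 [0.5236 0.2567 0.1021] [1.5 3.1 1.7] 0.0448
(1.04, False) 8.9 [0.5201 0.2496 0.102 ] [1.1 2.5 1.5] 0.0451
('end', True) 9.38 [0.5183 0.2436 0.102 ] [ 3.   6.9 -1.4] 0.0449
hold 9.53 [0.5183 0.2437 0.102 ] [ 4.1  6.3 -1. ] 0.045
```

View pics/w2.png

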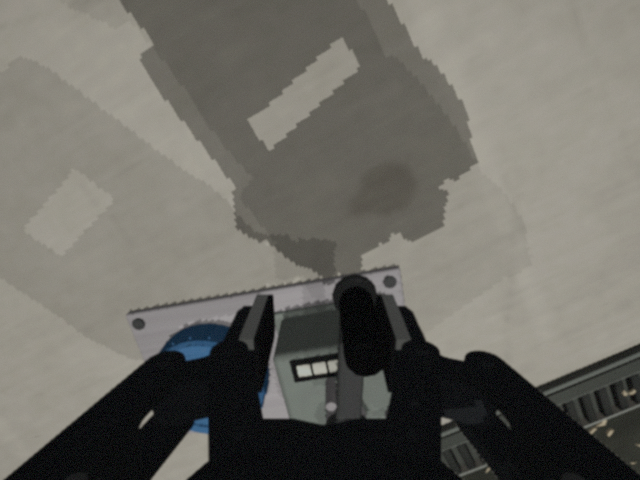

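View pics/s2.png

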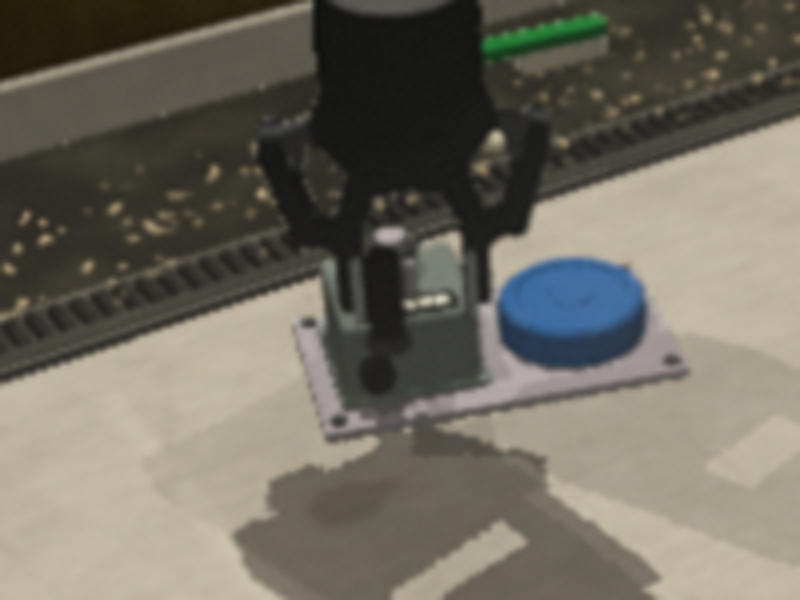

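The wrist view shows the knob at (355,320) against the trailing pad. The side force has jumped from about 3 to 7.5 N, at an inferred lever angle of 1.11 rad, which is the stop. I'll hold, then lift clear so the lever springs back.

```bash
python3 -W ignore - <<'E'
from h import *
def st(l):
    s=robot.read_state(); print(l,round(s["t"],2),s["position"].round(4),s["ft_force"].round(1)); return s
robot.wait(.8); s=st("held"); p=s["position"]
robot.move_straight([p[0],p[1],.20],vel=.2); st("up")
robot.move_straight([.42,p[1]-.1,.25],vel=.25); robot.wait(1.); st("clear")
for c in ("top","scene"):
    im=optics.capture(c); cv2.imwrite(f"pics/{c}3.png",im[:,:,::-1])
    print(c,[(d["pixel"],round(d["p"],2)) for d in optics.landmark_of("cap_lever_knob",c)])
E
```

```text
held 10.33 [0.5183 0.2437 0.102 ] [ 3.5  5.7 -1.4]
up 10.97 [0.5177 0.2433 0.1984] [-0.5 -0.6 -1.1]
clear 12.72 [0.42   0.1437 0.25  ] [-0.3  0.8 -0.4]
top [([159.8, 188.8], 0.7)]
scene [([177.4, 262.9], 0.92)]
```

View pics/top3.png

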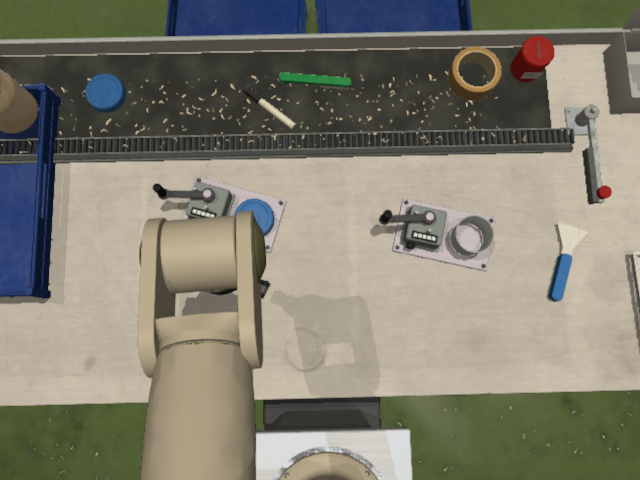

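View pics/scene3.png

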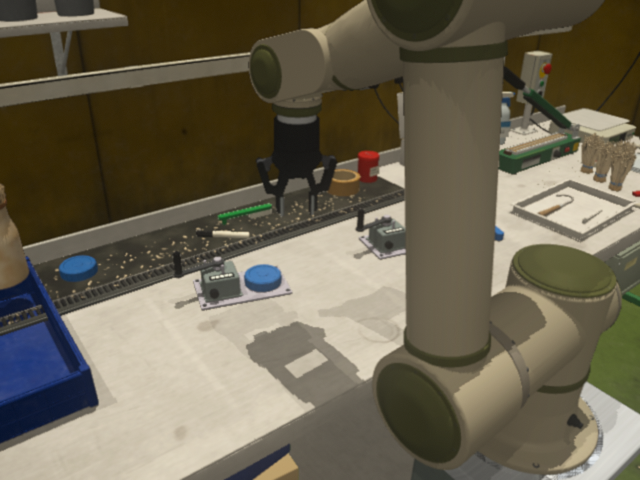

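The cap knob is back at its original pixels, (160,189) in the top view and (177,263) in the scene view. The collar knob is still at (386,216), and the arm is clear of everything.

```bash
python3 -c "
from rig import ticket; print(ticket.hand_in())"
```

```text
the job is handed in; nothing more can be done
None
```

I registered the box on the cap counter and handed the job in at about 13 s on the robot's clock. The open fingers straddled the knob and pushed the lever round to its stop. I held it there for about 0.9 s, then lifted clear so it could spring back.

- **Reached the stop:** the side force rose from about 3 N to 7.5 N, with the lever at an inferred 1.11 rad (stop is 1.10).
- **Sprang back:** the knob returned to its original place in both the top and scene pictures, within about 2 pixels.
- **Other counter:** the collar lever looks unmoved in the top picture.
- **Arm clear:** the arm touched nothing at the end, with about zero force on the tool.

No check failed or disagreed beyond 1–3 pixels.

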